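# Stack the spare pantry bin on the bin of spice tins

## Task

Two white stack-and-nest pantry bins with finger tabs stand on the kitchen counter, one holding three spice tins and one empty. Pick up the empty one, turn it half round so that its tab points the opposite way to the tab of the bin with the tins, and set it down squarely on top so that the lugs inside the lower rim carry it level, clear of the tins; set it down rather than drop it, and let go. Do not push the bin of tins away from its place, and leave the small plain bin without a tab alone.

Things in the scene. Friction and masses are not known exactly. Their poses are not given: they have to be found in the camera images.
- loaded_bin: Lower bin, white, 0.65 kg, three tins fast inside (tops 40 mm up). 170 x 70 mm, end walls 90 high, side rims 84; finger tab at its front end. Origin: centre of underside; x from tab end to rear, z up. 3 lugs in the mouth (2 front corners, 1 mid rear), tops 84 mm up, carry a twin whose tab points to this +x: its centre is then 129 mm above this origin, with 9 mm play each way. Same way round it wrongly nests.
- empty_center (a point): Centre of the empty bin, 45 mm above its underside. Twin of the lower bin, 0.17 kg; x from tab end to rear, y across, z up; both tabs start roughly towards the robot. Its upright side rims, 25 to 39 mm above this point, are 64 mm over their outer faces (70 at the corner ears): grip them across y at mid-length from above, about 35 N. Below, the sides taper; the underside is 146 x 46 mm.
- empty_tab (a point): Middle of the flat finger tab (32 mm wide, sticking out 14 mm from the front end, top flush with the end wall) of the empty bin: 92 mm from the bin's centre towards its -x, 42.5 mm above the centre.
- plain_center (a point): Centre, half-way up (30 mm), of a bystander to leave alone: a smaller straight-sided open white bin without tab or lugs, 150 (along x) x 62 x 60 mm high, on the counter. A jar and a mug stand farther from the robot.
There are look-alikes about, which are no part of the job. What is shaped like the part that bears empty_center but brown or yellow is not meant.

How it is judged:
On the way:
1. the empty bin is brought down to the lugs of the lower bin, turned end for end, while still held (not dropped from more than about 12 mm) (x of empty_center in the frame of loaded_bin between -0.018 and 0.018 m and y of empty_center in the frame of loaded_bin between -0.018 and 0.018 m and z of empty_center in the frame of loaded_bin between 0.118 and 0.141 m and x of empty_tab in the frame of loaded_bin above 0.06 m and angle between the x axis of empty_center and the x axis of loaded_bin, either way round below 0.18 rad and contact force between the fingers and empty_bin above 0.5 N), for 0.05 s.
At the end, for the whole second after the job is handed in: The empty bin rests, let go and still, on the lower bin's lugs: tabs at opposite ends, long axes within 10 degrees, centred within 15 mm each way, level within 3 degrees, its centre 124 to 133 mm above the lower bin's underside; the lower bin stands level on the counter (x of empty_center in the frame of loaded_bin between -0.015 and 0.015 m and y of empty_center in the frame of loaded_bin between -0.015 and 0.015 m and z of empty_center in the frame of loaded_bin between 0.124 and 0.133 m and x of empty_tab in the frame of loaded_bin above 0.06 m and angle between the x axis of empty_center and the x axis of loaded_bin, either way round below 0.18 rad and angle between each of empty_center, loaded_bin's own z axis and vertical below 0.06 rad and height (world z) of loaded_bin below 0.006 m and linear speed of empty_bin below 0.02 m/s and contact force between the fingers and empty_bin below 0.1 N); the robot touches nothing.
It fails at once if the bin of tins is pushed more than 40 mm from its place (distance of loaded_bin from where it was at the start of the episode above 0.04 m).
It fails at once if the plain bin is moved more than 30 mm (distance of plain_center from where it was at the start of the episode above 0.03 m).
It also fails if it takes over 38 s, if anything falls off the work surface, if the arm or the gripper's body presses on something with over 40 N, if the wrist force passes 120 N, or if a joint passes its speed limit or range.

## Robot

A 7-joint arm with a two-finger parallel gripper is mounted at the origin on the work surface. World frame = base frame: x ahead of the robot, y to its left, z up, the work surface at z = 0. Lengths are in m, angles in rad, forces in N, time in s.
With the tool pointing down it reaches from about 0.4 to 0.85 m from the base axis. Payload 4.5 kg.
Tool frame: the origin (TCP) lies midway between the tips of the shut fingers; the grasp point (between the pads) lies 19 mm behind it; z points along the fingers, y is the line along which they close (so a half turn about z gives the same grasp; the last joint's range is limited). The gripper opens to 88 mm and grips with 3 to 60 N. Pads are 18 mm wide; open, the fingers measure 123 mm over their backs; the gripper's body (75 mm by 187 mm) begins 45 mm behind the grasp point.
Start: joints at [1.318, 0.689, -0.195, 1.565, 0.157, 0.902, -0.215], TCP at [0.177, -0.599, 0.207] pointing down, gripper open.
Joint ranges: [-3.01, 3.01], [-0.46, 2.08], [-1.47, 1.51], [0.13, 2.56], [-1, 4.14], [0.04, 2.09], [-2.66, 2.66]. Speed limits (rad/s): [2.57, 2.57, 3.14, 3.14, 3.14, 3.14, 3.14].

## Interface

Orientations are given as a unit quaternion [x, y, z, w].
In Python, from plant import r gives the robot as it stands.
- The arm moves only by the tool carry_out, never from a script. Its argument "plan" is a list of rows, each an object with "rot": the turn, a rotation vector about the tool's x, y, z in rad, a list of three; "xyz": the shift along the tool's x, y, z in m, a list of three; "grip": the closure in counts, from 0 (fully open) to 255 (shut). In form: [{"rot": [wx, wy, wz], "xyz": [dx, dy, dz], "grip": grip}, ...]. A call has 1 to 8 rows; each row is the pose to reach, as a shift and turn from the pose commanded when the call began, along the tool's axes at that moment; what a row does not reach only later rows make up. A row lasts 1/12 s, in which the tool goes at most 41.7 mm and 7.16 degrees, less where a joint would pass 70% of its speed; a pose out of reach is approached as far as the arm can. A call with a gripper value outside its range is refused whole. The fingers move at their own pace and stop on an object; "squeeze" is the grip in N (left out, the last holds). Time passes only in rows, so rows that repeat a pose let the fingers close. It gives the time, the measured TCP pose, the force, the opening and the grip force at its end, in the units of the state.
- r.get_state(): the state, without advancing time (a new reading comes with each control period).
- r.snapshot(name): name is "scene" or "top" or "wrist"; returns the picture (480x640x3 uint8, red, green, blue); there is no depth.
- r.camera_params(name): a dict with "fx", "fy", "cx", "cy" (pixels), "distortion" ([k1, k2, p1, p2, k3] as OpenCV has them; the pictures are not rectified), "position" and "attitude" of the camera in the world; the wrist camera has in their place "hand_eye" (4x4, takes a point from camera to tool coordinates, whose origin is the TCP and whose axes are the flange's). Camera axes: x right, y down, z forward; pixel columns grow to the right and rows downward; lengths in m; the calibration is good to about 2 mm. A picture is of the moment at which its call begins: read the wrist's pose just before it. camera_params takes no time and is no camera call.
- r.finish_job(): hands the job in; it is judged then, once.
The state is a dict: "clock": time; "q": joint angles; "qd": joint speeds; "joint_torque": joint torques, N m; "tool_pos": TCP position; "eef_rot": TCP orientation; "contact_force": force on the tool from outside, world axes, zero at the start; "moment": the same for the moment, N m; "opening": opening from 0.0 (shut) to 1.0 (fully open); "finger_force": force on a finger pad.
Only numpy, scipy, OpenCV 4.12 (cv2) and the standard library are available. Lean on these libraries where they do the work, as an engineer would, in place of code of your own. Each camera call takes 0.05 s, during which the arm holds its last target. There are 200 camera calls.

## Working session

There is one attempt and no reset: what is moved stays moved. The work goes in short steps, Python scripts to look and compute and a tool call to move; the robot and the scene stay as the last step left them, time stands still between calls to the robot, and variables do not carry over. Pictures are saved under pics/ and viewed, at most 10 in all, crops included, and the job is handed in when it is done.

Besides the shell and the picture viewer there is one more tool, called after ">>>" as a command line: name --argument value ..., lists and objects as JSON in quotes. carry_out: Moves the arm, as the interface text tells. Its arguments: {"type":"object","properties":{"plan":{"type":"array"},"squeeze":{"type":"number"}},"required":["plan"]}

```bash
mkdir -p pics; ls; python3 - <<'E'
from plant import r
import cv2
print(r.get_state())
for n in("scene","top","wrist"):
    print(n,r.camera_params(n))
for n in("scene","top"):
    cv2.imwrite(f"pics/{n}0.png",cv2.cvtColor(r.snapshot(n),cv2.COLOR_RGB2BGR))
E
```

```text
pics
{'clock': 0.0, 'q': array([ 1.31781138,  0.69001526, -0.19454422,  1.56631548,  0.15728976,
        0.90246164, -0.21507956]), 'qd': array([-4.32279037e-04, -1.08216273e-03, -1.64118230e-03, -5.71086895e-04,
       -6.89064611e-04,  6.86555190e-04, -1.60556350e-05]), 'joint_torque': array([-7.70202168e-04, -5.27565265e+01, -1.26669366e+00, -1.53428131e+01,
       -5.25245850e-02,  6.52953837e-03,  1.43925954e-04]), 'tool_pos': array([ 0.17657542, -0.5988406 ,  0.20609892]), 'eef_rot': array([ 9.89728043e-01,  1.42960079e-01, -1.75804988e-04, -8.86683440e-04]), 'contact_force': array([ 0.42464653, -0.21998729,  0.33075644]), 'moment': array([ 0.0335251 , -0.02335814, -0.01856629]), 'finger_force': 0.0, 'opening': 0.999421845484828}
scene {'fx': 497.31547455859635, 'fy': 497.31547455859635, 'cx': 316.0816452973632, 'cy': 233.6665945145916, 'distortion': array([-0.05100825,  0.        ,  0.        ,  0.        ,  0.        ]), 'position': array([1.15919524, 0.26617168, 1.04698654]), 'attitude': array([ 0.57051245,  0.7624449 , -0.24355134, -0.18405453])}
top {'fx': 455.00935470639695, 'fy': 455.00935470639695, 'cx': 316.4955182220346, 'cy': 234.74485137923594, 'distortion': array([-0.08144587,  0.        ,  0.        ,  0.        ,  0.        ]), 'position': array([0.42493338, 0.07194953, 1.15252303]), 'attitude': array([ 0.71185933, -0.70111887,  0.02779893, -0.030263  ])}
wrist {'fx': 336.57124523167175, 'fy': 336.57124523167175, 'cx': 318.0913688863982, 'cy': 238.32982196280827, 'distortion': array([-0.04766199,  0.        ,  0.        ,  0.        ,  0.        ]), 'hand_eye': array([[-7.51688231e-04, -9.45536932e-01, -3.25513971e-01,
         8.41043853e-02],
       [ 9.99999534e-01, -5.13451515e-04, -8.17785206e-04,
         1.41152037e-03],
       [ 6.06110472e-04, -3.25514434e-01,  9.45536877e-01,
        -1.77251703e-01],
       [ 0.00000000e+00,  0.00000000e+00,  0.00000000e+00,
         1.00000000e+00]])}
```

View pics/scene0.png

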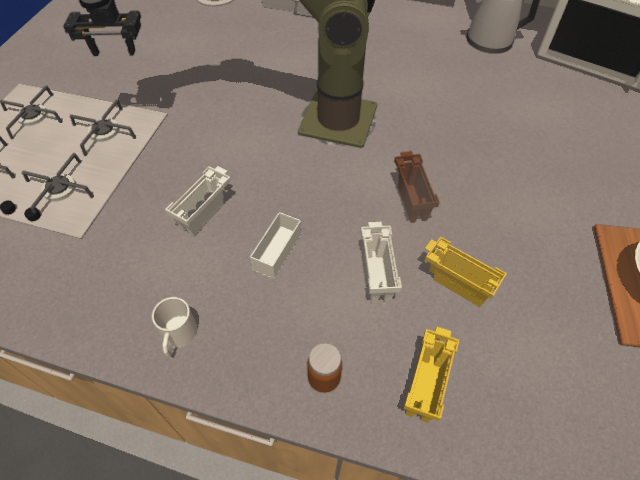

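View pics/top0.png

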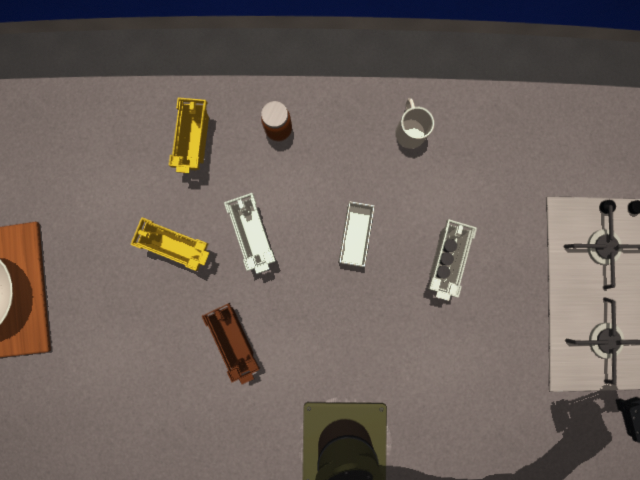

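The scene view shows the loaded bin at about (200,200), the plain bin at (276,243) and the empty bin at (380,260). In the top view the loaded bin, with its three dark tins, is at (453,260) with its tab at (443,297). The empty bin is at (249,233) with its tab at (262,268), and the plain bin is at (357,237). Next I'll enlarge the two bins.

```bash
cat > h.py <<'E'
import numpy as np, cv2
from scipy.spatial.transform import Rotation as R
from plant import r
def cam(n, st=None):
    p=r.camera_params(n); K=np.array([[p['fx'],0,p['cx']],[0,p['fy'],p['cy']],[0,0,1]])
    if 'hand_eye' in p:
        T=np.eye(4); T[:3,:3]=R.from_quat(st['eef_rot']).as_matrix(); T[:3,3]=st['tool_pos']
        T=T@p['hand_eye']; return K,p['distortion'],T[:3,:3],T[:3,3]
    return K,p['distortion'],R.from_quat(p['attitude']).as_matrix(),p['position']
def plane(c,uv,z):
    K,d,M,t=c
    n=cv2.undistortPoints(np.array(uv,float).reshape(-1,1,2),K,d)[:,0]
    v=np.c_[n,np.ones(len(n))]@M.T
    return t+v*((z-t[2])/v[:,2])[:,None]
def project(c,P):
    K,d,M,t=c
    return cv2.projectPoints((np.atleast_2d(P)-t)@M,np.zeros(3),np.zeros(3),K,d)[0][:,0]
E
python3 - <<'E'
from h import *
im=cv2.imread('pics/top0.png'); c=cam('top')
out=[]
for (x,y) in((210,185),(410,210)):
    out.append(cv2.resize(im[y:y+100,x:x+80],None,fx=5,fy=5,interpolation=cv2.INTER_CUBIC))
cv2.imwrite('pics/crop.png',np.hstack(out))
m=cv2.inRange(cv2.cvtColor(im,cv2.COLOR_BGR2HSV),(0,0,125),(179,60,255))
cs,_=cv2.findContours(m,cv2.RETR_EXTERNAL,cv2.CHAIN_APPROX_NONE)
for k in cs:
    if 400<cv2.contourArea(k)<6000:
        P=plane(c,k[:,0],.087)[:,:2].astype(np.float32)
        print(cv2.boundingRect(k),cv2.minAreaRect(P))
E
```

```text
(616, 345, 24, 45) ((0.2042967826128006, -0.6773813962936401), (0.060829851776361465, 0.10641602426767349), 89.91448974609375)
(0, 260, 12, 64) ((0.36324024200439453, 0.8313416838645935), (0.15318502485752106, 0.029746361076831818), 3.2754454612731934)
```

View pics/crop.png

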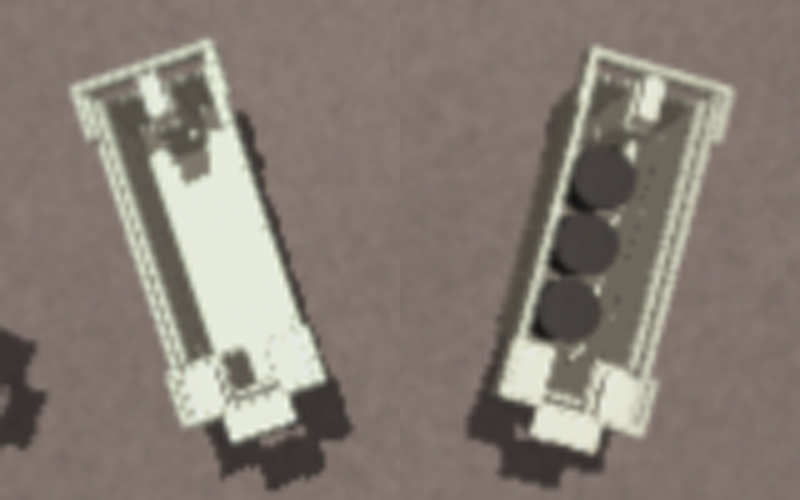

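The crop shows both bins clearly. Crop corners of the empty bin are rear (72,88) and (210,40), front (190,426) and (326,380), with the tab tip at about (264,425). For the loaded bin they are rear (595,47) and (733,91), front (502,395) and (638,436), with the tab at about (564,437).

```bash
cat >> h.py <<'E'
def rect(P):  # corners: rearA, rearB, frontA, frontB -> centre, yaw of x (front->rear), sizes
    P=P[:,:2]; L=(P[0]+P[1]-P[2]-P[3])/2
    W=(P[0]+P[2]-P[1]-P[3])/2
    return P.mean(0), np.arctan2(L[1],L[0]), np.linalg.norm(L), np.linalg.norm(W), np.degrees(np.arctan2(W[1],W[0])-np.arctan2(L[1],L[0]))
E
python3 - <<'E'
from h import *
c=cam('top')
for n,ox,oy,q,tab in(('empty',210,185,[(72,88),(210,40),(190,426),(326,380)],(264,425)),('loaded',330,210,[(595,47),(733,91),(502,395),(638,436)],(564,437))):
    f=lambda a:np.array(a)/5-.4+[ox,oy]
    print(n,rect(plane(c,f(q),.088)),plane(c,[f(tab)],.09), rect(plane(c,f(q),.088))[0])
s=r.get_state(); print(np.degrees(R.from_quat(s['eef_rot']).as_euler('zyx')))
E
```

```text
empty (array([0.51885013, 0.23445875]), np.float64(0.35854531201537343), np.float64(0.17031468912107195), np.float64(0.06824675858563958), np.float64(89.32548473297152)) [[0.4288848  0.20126592 0.09      ]] [0.51885013 0.23445875]
loaded (array([ 0.46285546, -0.24612095]), np.float64(-0.27403418016975106), np.float64(0.17009243426445073), np.float64(0.06807533448494536), np.float64(89.32532421908336)) [[ 0.37106469 -0.21965202  0.09      ]] [ 0.46285546 -0.24612095]
[-1.64372333e+01 -3.26038927e-02 -1.79913483e+02]
```

>>> carry_out --plan '[{"rot":[0,0,0],"xyz":[0.035,-0.025,-0.012],"grip":0},{"rot":[0,0,0],"xyz":[0.065,-0.05,-0.024],"grip":0},{"rot":[0,0,0],"xyz":[0.095,-0.075,-0.036],"grip":0},{"rot":[0,0,0],"xyz":[0.125,-0.1,-0.048],"grip":0},{"rot":[0,0,0],"xyz":[0.155,-0.12,-0.06],"grip":0},{"rot":[0,0,0],"xyz":[0.185,-0.145,-0.07],"grip":0},{"rot":[0,0,0],"xyz":[0.215,-0.17,-0.08],"grip":0},{"rot":[0,0,0],"xyz":[0.24,-0.19,-0.09],"grip":0}]'

```text
clock: 0.77
tool_pos: [0.3545, -0.3463, 0.2973]
eef_rot: [0.99, 0.144, 0.0, -0.001]
contact_force: [0.6, -0.3, -0.5]
opening: 0.997
finger_force: 0.0
```

>>> carry_out --plan '[{"rot":[0,0,0],"xyz":[0.03,-0.017,0],"grip":0},{"rot":[0,0,0],"xyz":[0.062,-0.034,0],"grip":0},{"rot":[0,0,0],"xyz":[0.095,-0.05,0],"grip":0},{"rot":[0,0,0],"xyz":[0.11,-0.068,0],"grip":0},{"rot":[0,0,0],"xyz":[0.11,-0.068,0],"grip":0},{"rot":[0,0,0],"xyz":[0.11,-0.068,0],"grip":0}]'

```text
clock: 1.27
tool_pos: [0.4399, -0.2516, 0.2966]
eef_rot: [0.989, 0.145, -0.0, -0.0]
contact_force: [-0.7, -0.4, -0.2]
opening: 1.001
finger_force: 0.0
```

```bash
cat >> h.py <<'E'
def wshot(name):
    st=r.get_state(); im=cv2.cvtColor(r.snapshot('wrist'),cv2.COLOR_RGB2BGR)
    cv2.imwrite(f'pics/{name}.png',im); np.savez(f'pics/{name}.npz',eef_rot=st['eef_rot'],tool_pos=st['tool_pos']); return st,im
def delta(x,y,z,psi):
    st=r.get_state(); M=R.from_quat(st['eef_rot'])
    T=R.from_euler('z',psi,degrees=True)*R.from_euler('x',180,degrees=True)
    print('clock',st['clock'],'tool',st['tool_pos'].round(4),'q',st['q'].round(2))
    print('xyz',M.inv().apply(np.array([x,y,z])-st['tool_pos']).round(4),'rot',(M.inv()*T).as_rotvec().round(4))
E
python3 - <<'E'
from h import *
wshot('w_loaded'); delta(.519,.234,.20,20.5)
E
```

```text
clock 1.3167 tool [ 0.439  -0.2532  0.2966] q [ 0.59  0.43 -0.23  1.79  0.12  0.94 -0.98]
xyz [ 0.2149 -0.4446  0.0964] rot [-0.0001  0.0013 -0.0705]
```

View pics/w_loaded.png

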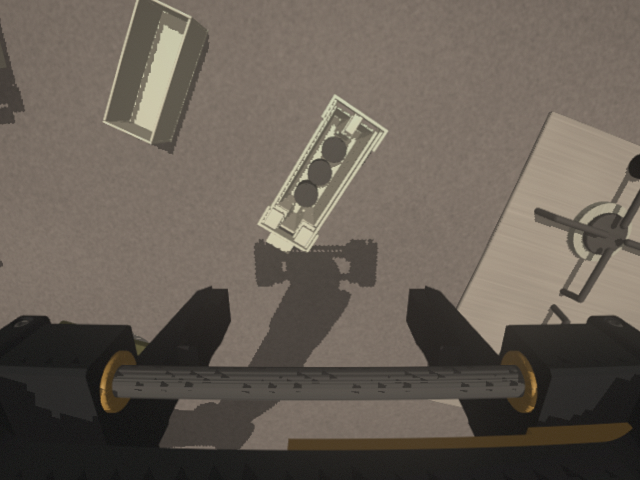

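The wrist view shows the loaded bin with its three tins. Its rear corners are at about (335,95) and (387,131), its front corners at about (258,225) and (311,251), and the tab at (285,243). The plain bin is at the upper left.

```bash
python3 - <<'E'
from h import *
st=np.load('pics/w_loaded.npz'); c=cam('wrist',st)
print(rect(plane(c,[(335,95),(387,131),(258,224),(311,251)],.088)))
E
```

```text
(array([ 0.46324649, -0.24902009]), np.float64(-0.2598925253581489), np.float64(0.16695234004767404), np.float64(0.07020942360382666), np.float64(90.9571434774876))
```

>>> carry_out --plan '[{"rot":[0,0,0],"xyz":[0.015,-0.035,0],"grip":0},{"rot":[0,0,0],"xyz":[0.03,-0.07,0],"grip":0},{"rot":[0,0,0],"xyz":[0.045,-0.105,0],"grip":0},{"rot":[0,0,-0.02],"xyz":[0.06,-0.14,0],"grip":0},{"rot":[0,0,-0.03],"xyz":[0.08,-0.175,0],"grip":0},{"rot":[0,0,-0.04],"xyz":[0.095,-0.21,0],"grip":0},{"rot":[0,0,-0.05],"xyz":[0.11,-0.245,0],"grip":0},{"rot":[0,0,-0.07],"xyz":[0.125,-0.28,0],"grip":0}]'

```text
clock: 1.98
tool_pos: [0.4802, 0.0504, 0.2969]
eef_rot: [0.984, 0.176, -0.0, 0.001]
contact_force: [1.1, -0.3, -1.1]
opening: 1.002
finger_force: 0.0
```

```bash
python3 - <<'E'
from h import *
delta(.50,.225,.28,20.5)
E
```

```text
clock 1.9833 tool [0.4802 0.0504 0.2969] q [ 0.01  0.39 -0.3   1.85  0.15  0.92 -1.58]
xyz [ 0.079  -0.157   0.0166] rot [ 0.0012  0.0005 -0.0043]
```

Two independent views put the loaded bin within 3 mm and 0.8° of each other, so I'll use roughly (0.463,-0.2475) and -15.3°.

>>> carry_out --plan '[{"rot":[0,0,0],"xyz":[0.018,-0.036,0.005],"grip":0},{"rot":[0,0,0],"xyz":[0.036,-0.072,0.01],"grip":0},{"rot":[0,0,0],"xyz":[0.054,-0.108,0.015],"grip":0},{"rot":[0,0,0],"xyz":[0.07,-0.14,0.015],"grip":0},{"rot":[0,0,0],"xyz":[0.078,-0.157,0.015],"grip":0},{"rot":[0,0,0],"xyz":[0.078,-0.157,0.015],"grip":0},{"rot":[0,0,0],"xyz":[0.078,-0.157,0.015],"grip":0}]'

```text
clock: 2.57
tool_pos: [0.4988, 0.2241, 0.2814]
eef_rot: [0.984, 0.177, -0.0, 0.001]
contact_force: [0.8, 0.1, 0.8]
opening: 0.998
finger_force: 0.0
```

```bash
python3 - <<'E'
from h import *
st,im=wshot('w_empty')
cv2.imwrite('pics/w_empty_c.png',cv2.resize(im[40:290,200:440],None,fx=2.4,fy=2.4,interpolation=cv2.INTER_CUBIC))
delta(.519,.234,.16,20.5)
E
```

```text
clock 2.6167 tool [0.499  0.2226 0.2815] q [-0.32  0.5  -0.3   1.7   0.18  0.97 -1.9 ]
xyz [ 0.0229 -0.004   0.1215] rot [ 0.0021  0.0012 -0.0039]
```

View pics/w_empty_c.png

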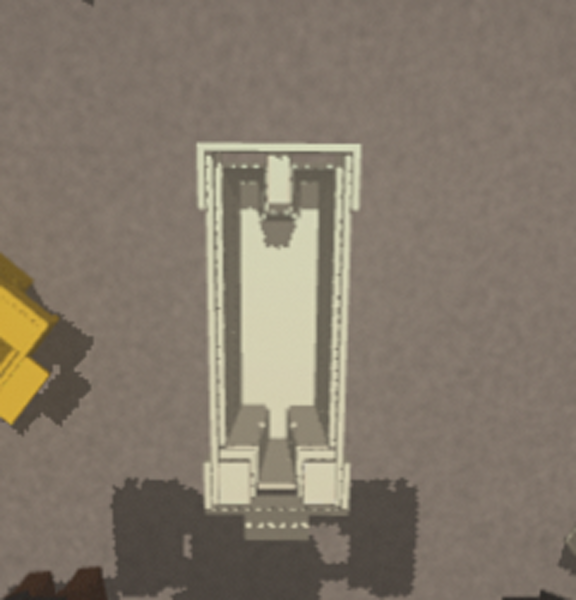

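The wrist view has the empty bin square in the picture. Crop corners are rear (197,143) and (360,144), front (205,511) and (349,513), with the tab at (277,532).

```bash
python3 - <<'E'
from h import *
st=np.load('pics/w_empty.npz'); c=cam('wrist',st)
q=np.array([(197,143),(360,144),(205,511),(349,513)])/2.4-.3+[200,40]
o=rect(plane(c,q,.089)); print(o,np.degrees(o[1]))
x,y=(o[0]+[.5189,.2345])/2
delta(x,y,.058,np.degrees(o[1])); print(x,y)
E
```

```text
(array([0.51949021, 0.23357168]), np.float64(0.34888371167890775), np.float64(0.16887238358154574), np.float64(0.0702021410826488), np.float64(89.76467586120842)) 19.989564220060483
clock 2.6167 tool [0.499  0.2226 0.2815] q [-0.32  0.5  -0.3   1.7   0.18  0.97 -1.9 ]
xyz [ 0.0232 -0.0042  0.2235] rot [0.0021 0.0012 0.005 ]
0.519195103348359 0.23403584030382016
```

>>> carry_out --plan '[{"rot":[0.001,0.001,0.005],"xyz":[0.012,-0.003,0.02],"grip":0},{"rot":[0.001,0.001,0.005],"xyz":[0.023,-0.004,0.05],"grip":0},{"rot":[0.001,0.001,0.005],"xyz":[0.023,-0.004,0.08],"grip":0},{"rot":[0.001,0.001,0.005],"xyz":[0.023,-0.004,0.11],"grip":0},{"rot":[0.001,0.001,0.005],"xyz":[0.023,-0.004,0.135],"grip":0},{"rot":[0.001,0.001,0.005],"xyz":[0.023,-0.004,0.15],"grip":0},{"rot":[0.001,0.001,0.005],"xyz":[0.023,-0.004,0.15],"grip":0}]'

```text
clock: 3.2
tool_pos: [0.5172, 0.2321, 0.1288]
eef_rot: [0.985, 0.173, -0.003, 0.002]
contact_force: [-0.2, -0.0, -0.4]
opening: 0.999
finger_force: 0.0
```

```bash
python3 - <<'E'
from h import *
delta(.5192,.234,.058,20.1)
E
```

```text
clock 3.2 tool [0.5172 0.2321 0.1288] q [-0.36  0.73 -0.24  1.81  0.27  0.64 -1.98]
xyz [ 0.003  -0.0012  0.0708] rot [ 0.0023  0.0062 -0.003 ]
```

>>> carry_out --plan '[{"rot":[0.002,0.003,-0.002],"xyz":[0.002,-0.001,0.02],"grip":0},{"rot":[0.002,0.003,-0.002],"xyz":[0.002,-0.001,0.04],"grip":0},{"rot":[0.002,0.003,-0.002],"xyz":[0.002,-0.001,0.055],"grip":0},{"rot":[0.002,0.003,-0.002],"xyz":[0.002,-0.001,0.065],"grip":0},{"rot":[0.002,0.003,-0.002],"xyz":[0.002,-0.001,0.07],"grip":0},{"rot":[0.002,0.003,-0.002],"xyz":[0.002,-0.001,0.07],"grip":0},{"rot":[0.002,0.003,-0.002],"xyz":[0.002,-0.001,0.07],"grip":0}]'

```text
clock: 3.78
tool_pos: [0.521, 0.2384, 0.0627]
eef_rot: [0.984, 0.176, 0.002, -0.002]
contact_force: [0.5, -0.2, 0.9]
opening: 1.0
finger_force: 0.0
```

```bash
python3 - <<'E'
from h import *
delta(.5192,.234,.058,20.1)
E
```

```text
clock 3.7833 tool [0.521  0.2384 0.0627] q [-0.39  0.83 -0.2   1.84  0.31  0.49 -2.02]
xyz [-0.0032  0.0035  0.0047] rot [-0.0027 -0.0052  0.0021]
```

>>> carry_out --plan '[{"rot":[0,0,0],"xyz":[-0.001,0.002,0.003],"grip":0},{"rot":[0,0,0],"xyz":[-0.001,0.002,0.003],"grip":0},{"rot":[0,0,0],"xyz":[-0.001,0.002,0.003],"grip":0}]'

```text
clock: 4.03
tool_pos: [0.5203, 0.2363, 0.0593]
eef_rot: [0.984, 0.176, 0.002, -0.002]
contact_force: [0.1, 0.4, 0.7]
opening: 1.002
finger_force: 0.0
```

```bash
python3 - <<'E'
from h import *
delta(.5192,.234,.058,20.1)
E
```

```text
clock 4.0333 tool [0.5203 0.2363 0.0593] q [-0.39  0.83 -0.2   1.85  0.31  0.48 -2.02]
xyz [-0.0018  0.0018  0.0013] rot [-0.0028 -0.0047  0.0026]
```

Nearly there: one small correction, then close at 35 N.

>>> carry_out --plan '[{"rot":[-0.003,-0.005,0.002],"xyz":[-0.002,0.002,0.001],"grip":0},{"rot":[-0.003,-0.005,0.002],"xyz":[-0.002,0.002,0.001],"grip":40},{"rot":[-0.003,-0.005,0.002],"xyz":[-0.002,0.002,0.001],"grip":80},{"rot":[-0.003,-0.005,0.002],"xyz":[-0.002,0.002,0.001],"grip":120},{"rot":[-0.003,-0.005,0.002],"xyz":[-0.002,0.002,0.001],"grip":120},{"rot":[-0.003,-0.005,0.002],"xyz":[-0.002,0.002,0.001],"grip":120},{"rot":[-0.003,-0.005,0.002],"xyz":[-0.002,0.002,0.001],"grip":120}]' --squeeze 35

```text
clock: 4.62
tool_pos: [0.5188, 0.234, 0.0579]
eef_rot: [0.985, 0.175, -0.0, 0.0]
contact_force: [-0.2, 0.9, -0.3]
opening: 0.571
finger_force: 0.0
```

```bash
python3 - <<'E'
from h import *
delta(.5192,.234,.058,20.1)
E
```

```text
clock 4.6167 tool [0.5188 0.234  0.0579] q [-0.39  0.84 -0.2   1.85  0.31  0.49 -2.02]
xyz [ 0.0004  0.0002 -0.0001] rot [0.     0.001  0.0011]
```

>>> carry_out --plan '[{"rot":[0,0,0],"xyz":[0,0,0],"grip":130},{"rot":[0,0,0],"xyz":[0,0,0],"grip":130}]'

```text
clock: 4.78
tool_pos: [0.5188, 0.234, 0.0579]
eef_rot: [0.985, 0.175, -0.0, 0.0]
contact_force: [0.1, -0.3, -0.1]
opening: 0.493
finger_force: 0.0
```

```bash
python3 - <<'E'
from h import *
st,im=wshot('w_grip'); print(st['opening'],st['finger_force'])
E
```

```text
0.4925736582153448 0.0
```

View pics/w_grip.png

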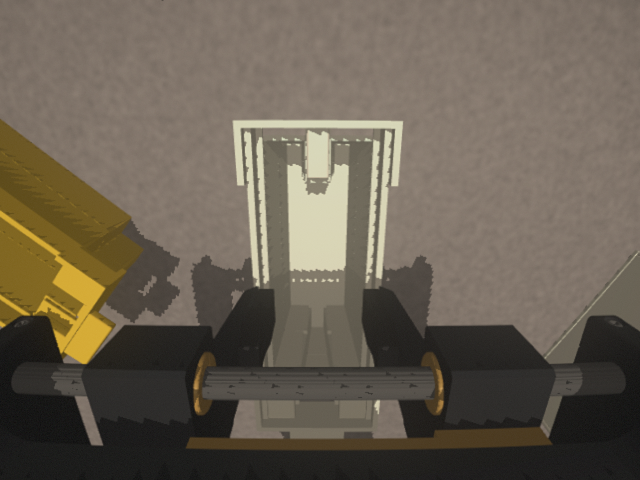

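The fingers, with inner edges at columns 272 and 365, are now just about at the side rims. So the opening scale isn't linear in mm. I'll keep closing.

>>> carry_out --plan '[{"rot":[0,0,0],"xyz":[0,0,0],"grip":160},{"rot":[0,0,0],"xyz":[0,0,0],"grip":200},{"rot":[0,0,0],"xyz":[0,0,0],"grip":255},{"rot":[0,0,0],"xyz":[0,0,0],"grip":255},{"rot":[0,0,0],"xyz":[0,0,0],"grip":255},{"rot":[0,0,0],"xyz":[0,0,0],"grip":255}]' --squeeze 35

```text
clock: 5.33
tool_pos: [0.5188, 0.234, 0.0579]
eef_rot: [0.985, 0.175, -0.0, 0.0]
contact_force: [-0.4, -0.9, -0.8]
opening: 0.061
finger_force: 0.0
```

The fingers shut to 0.061 without touching anything, so the bin isn't between the pads. I'll look.

```bash
python3 - <<'E'
from h import *
st,im=wshot('w_shut'); print(st['opening'],st['finger_force'],st['tool_pos'])
s=cv2.cvtColor(r.snapshot('scene'),cv2.COLOR_RGB2BGR); cv2.imwrite('pics/s_shut.png',s)
a=cv2.resize(im[100:440,150:500],(400,400)); b=cv2.resize(s[150:350,290:490],(400,400),interpolation=cv2.INTER_CUBIC)
cv2.imwrite('pics/shut.png',np.hstack([a,b]))
print(project(cam('scene'),[[.519,.234,.058],[.519,.234,.077],[.519,.234,.09]]))
print(project(cam('wrist',st),[[.519,.234,.058],[.519,.234,.077]]))
E
```

```text
0.061009490765004414 0.0 [0.51876549 0.23398261 0.05787495]
[[378.41412551 262.61855346]
 [379.27488949 258.24347005]
 [379.87698185 255.1814684 ]]
[[316.16505183 275.59879896]
 [315.94770237 291.15426943]]
```

View pics/shut.png

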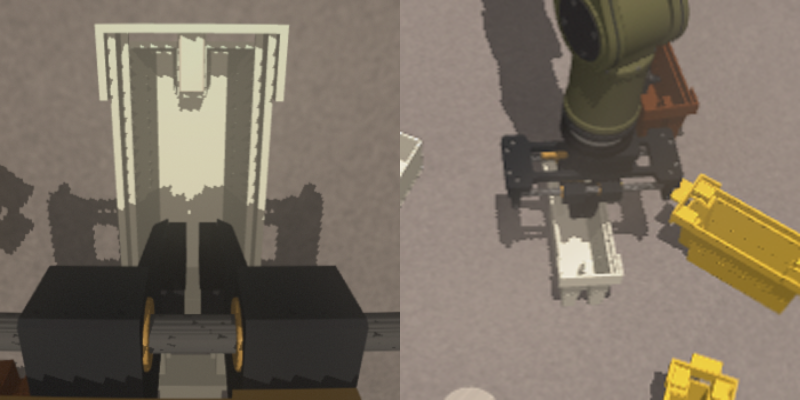

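The fingers shut above the rim. In `w_loaded.png` the open tips were at columns 230 and 408, row 289. With the 88 mm gap, that puts the physical tips about 28 mm short of the nominal TCP. The camera-derived bin sizes agree with `tool_pos`, so the pose readout is fine and the tip offset isn't as stated. I'll open again, lifting slightly, and measure the tip offset properly.

>>> carry_out --plan '[{"rot":[0,0,0],"xyz":[0,0,-0.005],"grip":255},{"rot":[0,0,0],"xyz":[0,0,-0.01],"grip":0},{"rot":[0,0,0],"xyz":[0,0,-0.015],"grip":0},{"rot":[0,0,0],"xyz":[0,0,-0.02],"grip":0},{"rot":[0,0,0],"xyz":[0,0,-0.02],"grip":0},{"rot":[0,0,0],"xyz":[0,0,-0.02],"grip":0},{"rot":[0,0,0],"xyz":[0,0,-0.02],"grip":0},{"rot":[0,0,0],"xyz":[0,0,-0.02],"grip":0}]'

```text
clock: 6.1
tool_pos: [0.5187, 0.2339, 0.0777]
eef_rot: [0.985, 0.175, -0.001, 0.0]
contact_force: [-0.6, 0.0, 0.2]
opening: 0.509
finger_force: 0.0
```

>>> carry_out --plan '[{"rot":[0,0,0],"xyz":[0,0,0],"grip":0},{"rot":[0,0,0],"xyz":[0,0,0],"grip":0},{"rot":[0,0,0],"xyz":[0,0,0],"grip":0}]'

```text
clock: 6.35
tool_pos: [0.5187, 0.234, 0.0777]
eef_rot: [0.985, 0.175, -0.001, 0.0]
contact_force: [-0.2, -0.4, -0.0]
opening: 0.737
finger_force: 0.0
```

```bash
python3 - <<'E'
from h import *
st,im=wshot('w_open'); print(st['opening'],st['tool_pos'])
H=r.camera_params('wrist')['hand_eye']
c=(*cam('wrist',st)[:2],H[:3,:3],H[:3,3])   # tool frame
g=cv2.cvtColor(im,cv2.COLOR_BGR2GRAY)
cs,_=cv2.findContours((g<60).astype(np.uint8),cv2.RETR_EXTERNAL,cv2.CHAIN_APPROX_NONE)
k=max(cs,key=cv2.contourArea)[:,0]
k=k[(k[:,1]<310)&(k[:,1]>250)&(k[:,0]>150)&(k[:,0]<480)]
L=k[k[:,0]<318]; Rr=k[k[:,0]>318]
l=L[L[:,0].argmax()]; rr=Rr[Rr[:,0].argmin()]; print('inner',l,rr,'top rows',L[:,1].min(),Rr[:,1].min())
for z in(0,-.01,-.02,-.03,-.04):
    P=plane(c,[l,rr],z); print(z,P.round(4).tolist(),(P[1]-P[0])[1].round(4))
E
```

```text
0.737149431423667 [0.51868869 0.23395311 0.07769246]
inner [253 309] [384 303] top rows 286 286
0 [[-0.022, -0.0381, 0.0], [-0.018, 0.0406, 0.0]] 0.0787
-0.01 [[-0.0161, -0.0359, -0.01], [-0.0122, 0.0384, -0.01]] 0.0743
-0.02 [[-0.0101, -0.0336, -0.02], [-0.0065, 0.0362, -0.02]] 0.0698
-0.03 [[-0.0041, -0.0314, -0.03], [-0.0007, 0.034, -0.03]] 0.0654
-0.04 [[0.0019, -0.0292, -0.04], [0.0051, 0.0318, -0.04]] 0.0609
```

The gap check (opening 0.737, or 64.9 mm) again puts the tips about 30 mm short of the nominal TCP. So the grasp needs a TCP height of about 0.029. I'll open fully, then go down in small steps and watch the force.

>>> carry_out --plan '[{"rot":[0,0,0],"xyz":[0,0,0],"grip":0},{"rot":[0,0,0],"xyz":[0,0,0],"grip":0},{"rot":[0,0,0],"xyz":[0,0,0],"grip":0},{"rot":[0,0,0],"xyz":[0,0,0],"grip":0},{"rot":[0,0,0],"xyz":[0,0,0.01],"grip":0},{"rot":[0,0,0],"xyz":[0,0,0.016],"grip":0},{"rot":[0,0,0],"xyz":[0,0,0.02],"grip":0}]'

```text
clock: 6.98
tool_pos: [0.5182, 0.2336, 0.0566]
eef_rot: [0.985, 0.175, -0.001, 0.0]
contact_force: [0.4, -0.3, 0.5]
opening: 1.002
finger_force: 0.0
```

>>> carry_out --plan '[{"rot":[0,0,0],"xyz":[0,0,0.004],"grip":0},{"rot":[0,0,0],"xyz":[0,0,0.008],"grip":0},{"rot":[0,0,0],"xyz":[0,0,0.012],"grip":0}]'

```text
clock: 7.23
tool_pos: [0.5187, 0.234, 0.0453]
eef_rot: [0.985, 0.175, -0.001, 0.0]
contact_force: [0.1, -0.2, 0.3]
opening: 0.998
finger_force: 0.0
```

>>> carry_out --plan '[{"rot":[0,0,0],"xyz":[0,0,0.004],"grip":0},{"rot":[0,0,0],"xyz":[0,0,0.008],"grip":0}]'

```text
clock: 7.4
tool_pos: [0.5188, 0.234, 0.0375]
eef_rot: [0.985, 0.175, -0.0, 0.0]
contact_force: [-0.7, -0.0, -0.3]
opening: 1.0
finger_force: 0.0
```

>>> carry_out --plan '[{"rot":[0,0,0],"xyz":[0,0,0.004],"grip":0},{"rot":[0,0,0],"xyz":[0,0,0.008],"grip":0},{"rot":[0,0,0],"xyz":[0,0,0.008],"grip":0}]'

```text
clock: 7.65
tool_pos: [0.5183, 0.2338, 0.0291]
eef_rot: [0.985, 0.175, -0.001, 0.0]
contact_force: [-0.1, -0.2, -0.6]
opening: 1.0
finger_force: 0.0
```

>>> carry_out --plan '[{"rot":[0,0,0],"xyz":[0,0,0],"grip":60},{"rot":[0,0,0],"xyz":[0,0,0],"grip":100},{"rot":[0,0,0],"xyz":[0,0,0],"grip":120},{"rot":[0,0,0],"xyz":[0,0,0],"grip":120},{"rot":[0,0,0],"xyz":[0,0,0],"grip":120}]' --squeeze 35

```text
clock: 8.07
tool_pos: [0.5189, 0.2341, 0.0301]
eef_rot: [0.985, 0.175, -0.0, 0.0]
contact_force: [-0.1, 0.0, 0.3]
opening: 0.719
finger_force: 35.0
```

Gripped: opening 0.719 is 63 mm, against the 64 mm rims, and the force is 35 N. Lifting.

>>> carry_out --plan '[{"rot":[0,0,0],"xyz":[0,0,-0.005],"grip":160},{"rot":[0,0,0],"xyz":[0,0,-0.02],"grip":160},{"rot":[0,0,0],"xyz":[0,0,-0.05],"grip":160},{"rot":[0,0,0],"xyz":[0,0,-0.085],"grip":160},{"rot":[0,0,0],"xyz":[0,0,-0.12],"grip":160},{"rot":[0,0,0],"xyz":[0,0,-0.155],"grip":160},{"rot":[0,0,0],"xyz":[0,0,-0.19],"grip":160},{"rot":[0,0,0],"xyz":[0,0,-0.21],"grip":160}]'

```text
clock: 8.73
tool_pos: [0.5199, 0.2346, 0.244]
eef_rot: [0.985, 0.175, 0.002, -0.001]
contact_force: [0.7, 0.9, -2.5]
opening: 0.719
finger_force: 35.0
```

```bash
python3 - <<'E'
from h import *
s=r.get_state(); print(s['opening'],s['finger_force'],s['contact_force'])
delta(.50,.12,.24,20.1+45)
E
```

```text
0.7194474699057342 34.99450435861945 [ 0.66808267  0.86448693 -2.48498987]
clock 8.7333 tool [0.5199 0.2346 0.244 ] q [-0.33  0.58 -0.3   1.69  0.21  0.9  -1.92]
xyz [-0.0582  0.1008  0.0037] rot [ 0.0009 -0.0039 -0.7845]
```

>>> carry_out --plan '[{"rot":[0,0,-0.06],"xyz":[-0.005,0.008,0],"grip":160},{"rot":[0,0,-0.16],"xyz":[-0.012,0.02,0],"grip":160},{"rot":[0,0,-0.26],"xyz":[-0.02,0.034,0],"grip":160},{"rot":[0,0,-0.36],"xyz":[-0.028,0.048,0],"grip":160},{"rot":[0,0,-0.46],"xyz":[-0.036,0.062,0],"grip":160},{"rot":[0,0,-0.56],"xyz":[-0.044,0.076,0],"grip":160},{"rot":[0,0,-0.66],"xyz":[-0.051,0.09,0],"grip":160},{"rot":[0,0,-0.76],"xyz":[-0.058,0.1,0],"grip":160}]'

```text
clock: 9.4
tool_pos: [0.4985, 0.1181, 0.2399]
eef_rot: [0.848, 0.529, -0.001, 0.0]
contact_force: [-0.4, -0.1, -1.8]
opening: 0.723
finger_force: 35.0
```

```bash
python3 - <<'E'
from h import *
delta(.50,-.02,.24,110)
E
```

```text
clock 9.4 tool [0.4985 0.1181 0.2399] q [ 0.01  0.54 -0.53  1.85  0.35  0.86 -1.15]
xyz [-0.1233  0.0621  0.0002] rot [-0.0014  0.0022 -0.8045]
```

>>> carry_out --plan '[{"rot":[0,0,-0.1],"xyz":[-0.015,0.008,0],"grip":160},{"rot":[0,0,-0.2],"xyz":[-0.031,0.016,0],"grip":160},{"rot":[0,0,-0.3],"xyz":[-0.046,0.024,0],"grip":160},{"rot":[0,0,-0.4],"xyz":[-0.062,0.031,0],"grip":160},{"rot":[0,0,-0.5],"xyz":[-0.077,0.039,0],"grip":160},{"rot":[0,0,-0.6],"xyz":[-0.092,0.047,0],"grip":160},{"rot":[0,0,-0.7],"xyz":[-0.108,0.055,0],"grip":160},{"rot":[0,0,-0.8],"xyz":[-0.123,0.062,0],"grip":160}]'

```text
clock: 10.07
tool_pos: [0.4995, -0.0191, 0.24]
eef_rot: [0.575, 0.818, -0.001, -0.0]
contact_force: [0.1, -0.1, -2.1]
opening: 0.726
finger_force: 35.0
```

```bash
python3 - <<'E'
from h import *
delta(.475,-.15,.24,155)
E
```

```text
clock 10.0667 tool [ 0.4995 -0.0191  0.24  ] q [ 0.43  0.57 -0.78  1.87  0.5   0.91 -0.24]
xyz [-0.1149 -0.0674  0.0003] rot [-2.20e-03  1.00e-04 -7.89e-01]
```

>>> carry_out --plan '[{"rot":[0,0,-0.1],"xyz":[-0.014,-0.008,0],"grip":160},{"rot":[0,0,-0.2],"xyz":[-0.029,-0.017,0],"grip":160},{"rot":[0,0,-0.3],"xyz":[-0.043,-0.025,0],"grip":160},{"rot":[0,0,-0.4],"xyz":[-0.057,-0.034,0],"grip":160},{"rot":[0,0,-0.5],"xyz":[-0.072,-0.042,0],"grip":160},{"rot":[0,0,-0.6],"xyz":[-0.086,-0.05,0],"grip":160},{"rot":[0,0,-0.7],"xyz":[-0.1,-0.059,0],"grip":160},{"rot":[0,0,-0.79],"xyz":[-0.115,-0.067,0],"grip":160}]'

```text
clock: 10.73
tool_pos: [0.4743, -0.1495, 0.2401]
eef_rot: [0.216, 0.976, -0.001, -0.001]
contact_force: [0.2, -0.3, -2.3]
opening: 0.721
finger_force: 35.0
```

```bash
python3 - <<'E'
from h import *
delta(.463,-.2475,.22,164.6)
E
```

```text
clock 10.7333 tool [ 0.4743 -0.1495  0.2401] q [ 0.82  0.64 -1.02  1.88  0.65  1.    0.65]
xyz [-0.0311 -0.0936  0.0202] rot [-0.002  -0.0015 -0.1663]
```

>>> carry_out --plan '[{"rot":[0,0,-0.04],"xyz":[-0.006,-0.02,0],"grip":160},{"rot":[0,0,-0.08],"xyz":[-0.013,-0.04,0.005],"grip":160},{"rot":[0,0,-0.12],"xyz":[-0.02,-0.06,0.01],"grip":160},{"rot":[0,0,-0.15],"xyz":[-0.027,-0.08,0.015],"grip":160},{"rot":[0,0,-0.166],"xyz":[-0.031,-0.093,0.02],"grip":160},{"rot":[0,0,-0.166],"xyz":[-0.031,-0.093,0.02],"grip":160},{"rot":[0,0,-0.166],"xyz":[-0.031,-0.093,0.02],"grip":160}]'

```text
clock: 11.32
tool_pos: [0.463, -0.246, 0.2198]
eef_rot: [0.138, 0.99, -0.0, -0.001]
contact_force: [-0.0, 0.2, -1.2]
opening: 0.723
finger_force: 35.0
```

```bash
python3 - <<'E'
from h import *
delta(.463,-.2475,.14,164.6)
st,im=wshot('w_above')
t=cv2.cvtColor(r.snapshot('top'),cv2.COLOR_RGB2BGR); cv2.imwrite('pics/t_above.png',t)
s=cv2.cvtColor(r.snapshot('scene'),cv2.COLOR_RGB2BGR); cv2.imwrite('pics/s_above.png',s)
f=lambda a:cv2.resize(a,(400,400),interpolation=cv2.INTER_CUBIC)
cv2.imwrite('pics/above.png',np.hstack([f(im[0:400,120:520]),f(s[110:270,120:280])]))
E
```

```text
clock 11.3167 tool [ 0.463  -0.246   0.2198] q [ 1.    0.72 -1.04  1.83  0.73  1.03  0.95]
xyz [-0.0006 -0.0014  0.0798] rot [-0.0006 -0.0022 -0.0073]
```

View pics/above.png

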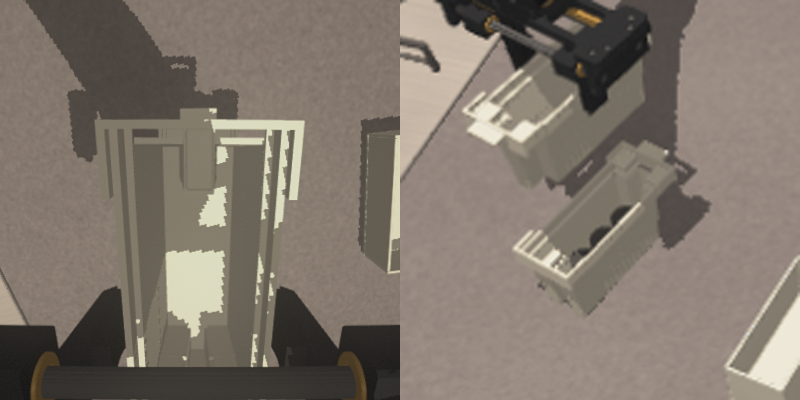

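The left half (wrist view) shows the held bin's rear wall at row 120 with corners at raw columns 217 and 424. The right half (scene view) shows the held bin over the bin of tins, with its tab at the opposite end. I'll check the tilt in the hand, then go down.

```bash
python3 - <<'E'
from h import *
H=r.camera_params('wrist')['hand_eye']; st=np.load('pics/w_above.npz')
c=(*cam('wrist',st)[:2],H[:3,:3],H[:3,3])
print(plane(c,[(216,120),(424,120)],-.06).round(4), project(c,[[.085,.035,-.06],[.085,-.035,-.06]]))
E
```

```text
[[ 0.0861 -0.0354 -0.06  ]
 [ 0.086   0.0336 -0.06  ]] [[427.94649126 123.31691737]
 [217.59302353 123.3824809 ]]
```

>>> carry_out --plan '[{"rot":[0,0,-0.005],"xyz":[0,-0.001,0.015],"grip":160},{"rot":[0,0,-0.005],"xyz":[0,-0.001,0.035],"grip":160},{"rot":[0,0,-0.005],"xyz":[0,-0.001,0.055],"grip":160},{"rot":[0,0,-0.005],"xyz":[0,-0.001,0.07],"grip":160},{"rot":[0,0,-0.005],"xyz":[0,-0.001,0.08],"grip":160},{"rot":[0,0,-0.005],"xyz":[0,-0.001,0.085],"grip":160},{"rot":[0,0,-0.005],"xyz":[0,-0.001,0.085],"grip":160}]'

```text
clock: 12.05
tool_pos: [0.4634, -0.246, 0.1347]
eef_rot: [0.133, 0.991, -0.0, -0.001]
contact_force: [-0.7, -0.4, -2.0]
opening: 0.725
finger_force: 35.0
```

```bash
python3 - <<'E'
from h import *
delta(.463,-.2475,.116,164.6); print(r.get_state()['contact_force'])
E
```

```text
clock 12.05 tool [ 0.4634 -0.246   0.1347] q [ 0.94  0.83 -0.94  1.92  0.88  0.88  0.83]
xyz [-0.0001 -0.0016  0.0187] rot [-0.0004 -0.0017  0.0012]
[-0.66880392 -0.37162721 -1.9697726 ]
```

The bin sits level in the hand, within about 1 mm of the prediction. Now the slow final descent.

>>> carry_out --plan '[{"rot":[0,0,0],"xyz":[0,-0.001,0.003],"grip":160},{"rot":[0,0,0],"xyz":[0,-0.001,0.006],"grip":160},{"rot":[0,0,0],"xyz":[0,-0.001,0.009],"grip":160},{"rot":[0,0,0],"xyz":[0,-0.001,0.012],"grip":160},{"rot":[0,0,0],"xyz":[0,-0.001,0.014],"grip":160},{"rot":[0,0,0],"xyz":[0,-0.001,0.014],"grip":160}]'

```text
clock: 12.55
tool_pos: [0.463, -0.2477, 0.1208]
eef_rot: [0.134, 0.991, -0.0, -0.001]
contact_force: [0.4, 0.0, -2.3]
opening: 0.72
finger_force: 35.0
```

>>> carry_out --plan '[{"rot":[0,0,0],"xyz":[0,0,0.001],"grip":160},{"rot":[0,0,0],"xyz":[0,0,0.002],"grip":160},{"rot":[0,0,0],"xyz":[0,0,0.003],"grip":160},{"rot":[0,0,0],"xyz":[0,0,0.003],"grip":160}]'

```text
clock: 12.88
tool_pos: [0.4631, -0.2477, 0.118]
eef_rot: [0.134, 0.991, -0.0, -0.001]
contact_force: [0.7, 0.1, -2.0]
opening: 0.717
finger_force: 35.0
```

>>> carry_out --plan '[{"rot":[0,0,0],"xyz":[0,0,0.001],"grip":160},{"rot":[0,0,0],"xyz":[0,0,0.002],"grip":160},{"rot":[0,0,0],"xyz":[0,0,0.002],"grip":160}]'

```text
clock: 13.13
tool_pos: [0.4631, -0.2477, 0.116]
eef_rot: [0.134, 0.991, -0.0, -0.001]
contact_force: [0.4, 0.2, -2.2]
opening: 0.723
finger_force: 35.0
```

>>> carry_out --plan '[{"rot":[0,0,0],"xyz":[0,0,0.001],"grip":160},{"rot":[0,0,0],"xyz":[0,0,0.002],"grip":160},{"rot":[0,0,0],"xyz":[0,0,0.002],"grip":160}]'

```text
clock: 13.38
tool_pos: [0.4632, -0.2476, 0.1141]
eef_rot: [0.134, 0.991, -0.0, -0.0]
contact_force: [-0.2, -0.5, -1.5]
opening: 0.72
finger_force: 35.0
```

>>> carry_out --plan '[{"rot":[0,0,0],"xyz":[0,0,0.001],"grip":160},{"rot":[0,0,0],"xyz":[0,0,0.001],"grip":160},{"rot":[0,0,0],"xyz":[0,0,0.001],"grip":160}]'

```text
clock: 13.63
tool_pos: [0.4633, -0.2477, 0.114]
eef_rot: [0.134, 0.991, -0.001, -0.0]
contact_force: [-2.5, -0.1, 6.6]
opening: 0.717
finger_force: 35.0
```

>>> carry_out --plan '[{"rot":[0,0,0],"xyz":[0,0,0.001],"grip":160},{"rot":[0,0,0],"xyz":[0,0,0.001],"grip":160},{"rot":[0,0,0],"xyz":[0,0,0.001],"grip":160}]'

```text
clock: 13.88
tool_pos: [0.4634, -0.2476, 0.1139]
eef_rot: [0.134, 0.991, -0.001, 0.0]
contact_force: [-5.6, 0.2, 15.3]
opening: 0.724
finger_force: 35.0
```

The bin touched at TCP height 0.114, exactly where the lugs should be. I'll ease the press off and open.

>>> carry_out --plan '[{"rot":[0,0,0],"xyz":[0,0,-0.001],"grip":160},{"rot":[0,0,0],"xyz":[0,0,-0.0015],"grip":160},{"rot":[0,0,0],"xyz":[0,0,-0.0015],"grip":50},{"rot":[0,0,0],"xyz":[0,0,-0.0015],"grip":25},{"rot":[0,0,0],"xyz":[0,0,-0.0015],"grip":0},{"rot":[0,0,0],"xyz":[0,0,-0.0015],"grip":0},{"rot":[0,0,0],"xyz":[0,0,-0.0015],"grip":0},{"rot":[0,0,0],"xyz":[0,0,-0.0015],"grip":0}]'

```text
clock: 14.55
tool_pos: [0.4632, -0.2476, 0.1135]
eef_rot: [0.134, 0.991, -0.0, -0.0]
contact_force: [0.9, -0.9, -0.6]
opening: 1.001
finger_force: 0.0
```

>>> carry_out --plan '[{"rot":[0,0,0],"xyz":[0,0,0],"grip":0},{"rot":[0,0,0],"xyz":[0,0,0],"grip":0},{"rot":[0,0,0],"xyz":[0,0,0],"grip":0}]'

```text
clock: 14.8
tool_pos: [0.4632, -0.2476, 0.1136]
eef_rot: [0.134, 0.991, -0.0, -0.0]
contact_force: [-1.0, -0.6, -0.1]
opening: 1.002
finger_force: 0.0
```

Released with no residual force. Next I go straight up, then look.

>>> carry_out --plan '[{"rot":[0,0,0],"xyz":[0,0,-0.01],"grip":0},{"rot":[0,0,0],"xyz":[0,0,-0.025],"grip":0},{"rot":[0,0,0],"xyz":[0,0,-0.045],"grip":0},{"rot":[0,0,0],"xyz":[0,0,-0.07],"grip":0},{"rot":[0,0,0],"xyz":[0,0,-0.1],"grip":0},{"rot":[0,0,0],"xyz":[0,0,-0.13],"grip":0},{"rot":[0,0,0],"xyz":[0,0,-0.16],"grip":0},{"rot":[0,0,0],"xyz":[0,0,-0.16],"grip":0}]'

```text
clock: 15.47
tool_pos: [0.4668, -0.2469, 0.2798]
eef_rot: [0.134, 0.991, -0.001, 0.005]
contact_force: [1.2, -0.5, 0.9]
opening: 0.998
finger_force: 0.0
```

```bash
python3 - <<'E'
from h import *
print(r.get_state()['tool_pos'],r.get_state()['contact_force'])
st,im=wshot('w_end')
s=cv2.cvtColor(r.snapshot('scene'),cv2.COLOR_RGB2BGR)
f=lambda a:cv2.resize(a,(400,400),interpolation=cv2.INTER_CUBIC)
cv2.imwrite('pics/end.png',np.hstack([f(im[20:340,160:480]),f(s[120:260,130:270])]))
E
```

```text
[ 0.46684021 -0.24694241  0.27981345] [ 1.20217884 -0.48093007  0.88080977]
```

View pics/end.png

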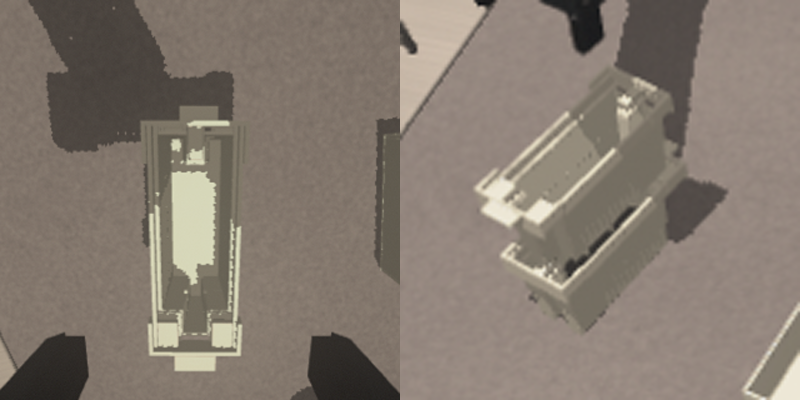

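The wrist view shows the upper bin square over the lower one, with crop corners (142,121), (245,122), (150,354) and (240,354). The tabs are at opposite ends, (198,112) for the lower bin and (195,363) for the upper. The scene view shows it standing level on the lugs, clear of the tins. One numeric check, then I hand in.

```bash
python3 - <<'E'
from h import *
c=cam('wrist',np.load('pics/w_end.npz'))
q=np.array([(142,121),(245,122),(150,354),(240,354)])*.8+[160,20]
o=rect(plane(c,q,.173)); print(o,np.degrees(o[1]))
d=o[0]-[.463,-.2475]; a=np.radians(-15.3); print('in lower frame',d@[np.cos(a),np.sin(a)],d@[-np.sin(a),np.cos(a)])
print(r.finish_job())
E
```

```text
(array([ 0.46115765, -0.2495437 ]), np.float64(2.876052652972894), np.float64(0.16829444033789898), np.float64(0.06736958908637052), np.float64(-270.459753226477)) 164.7856786727504
in lower frame -0.0012377767850821934 -0.0024574114312775493
the job is handed in; nothing more can be done
None
```

The empty bin, turned end for end, rests level on the lugs of the bin of tins, about 1 mm and 2 mm off centre by my last measurement; it is let go, and I handed the job in at about 15.6 s with no verdict shown.

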